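# Load the little test kiln, bolt its lid and start the right firing

## Task

Stand every clay piece from the plywood ware board upright on the floor of the open kiln, then shut the lid and slide the red-handled bolt fully home into the keeper on the lid; if the bolt sticks out, draw it back first, or the lid cannot close. Last, push the dial knob down against its spring, turn it clockwise past its safety stop and leave its pointer on the mark whose colour matches the test tile lying on the black slate (the tile on the cork mat is for later). Do not disturb the brush pot, the pail or the tape roll, and expect to find two to four pieces.

Things in the scene. Friction and masses are not known exactly. Their poses are not given: they have to be found in the camera images.
- kiln: Small bench-top kiln, fixed. Origin at table height under the centre of its chamber; x points away from the robot to the hinge side, y left, z up (yaw varies). Open-topped chamber: walls 15 thick, rim at z = 105, outside 170 (x) by 280 (y). In front (x = -85 to -170) a green control ledge, 280 wide, top at z = 105, carries dial and bolt.
- kiln_floor (a point): Centre of the chamber's floor: kiln x = 0, y = 0, z = 25 mm. The chamber inside is 140 (kiln x) by 250 (kiln y) and 80 deep.
- lid_hinge (a point): Middle of the lid's hinge line, on the kiln at x = 85, y = 0, z = 105 mm in the kiln's frame; the line runs along the kiln's y. Fixed.
- lid (a joint): Lid angle in rad: 0 = shut flat on the rim, starts open at 1.75 to 1.88, at most 1.95. Flat panel, from the hinge 170 long, 280 wide, 18 thick, 0.5 kg, its underside in the plane of the hinge line. Stiff hinge (0.65 N m) that stays where it is left, so push it all the way, e.g. with closed fingers against its outer face (from behind, then from above).
- lid_edge (a point): Middle of the lid's free edge, on its outer face; 170 mm from the hinge line, y = 0. Also on the outer face: a black bar handle along y, 10 thick, 80 wide about y = 0, 140 from the hinge, bar centre 24 above the face; the bolt's brass keeper at y = +85, 150 from the hinge, 21 high.
- bolt (a joint): Bolt travel in m along the kiln's +x: 0 = fully drawn back towards the robot, 0.045 = fully home (beyond 0.039 counts). Dry friction 3 N, stays where left; its start varies (0 to 0.036). Its rod, 12 thick, lies 2 mm above the shut lid; the tip is 14 short of the lid at 0 and overlaps it beyond 0.014, then stopping an open lid from closing and a shut lid from opening.
- bolt_grip (a point): Point to grip on the bolt's handle, an upright red post 14 across, on the bolt at kiln y = 85; at bolt = 0 it lies at kiln x = -145. It is 18 below the post's top (post top z = 185, grip z = 167); the base plate, straps and rod around it reach up to z = 143.
- knob (a joint): Turn of the dial knob in rad, clockwise from above: 0 = off (start), terracotta mark at 0.785 (45 deg), blue mark at 1.396 (80 deg), at most 1.75. Light friction, stays where left. A safety stop blocks it at about 0.1 unless it is held down by 6 mm or more until beyond 0.54; past that it springs up when let go and turns freely.
- knob_push (a joint): How far the knob is pressed in, m: 0 = up, 0.009 = fully down; a spring of 3 N at the start and 7.5 N fully down.
- knob_grip (a point): Point to grip on the knob, on its vertical axis (kiln x = -128, y = -70, z = 147 when up). Black bar grip 44 long, 14 thick, 34 high, its top 12 above this point, its round skirt (46 across) 22 below. This frame turns with the knob: its x runs along the bar to the white pointer, at off along the kiln's +x; it is gripped across y.
- ware_board: Plywood board 260 x 260 x 6 mm, fixed, on which the pieces start; origin at the centre of its underside.
- beaker: Beaker with an open mouth, 56 across, 60 high. Stands on its base, origin at the centre of its underside, z up, raw brown clay, 160 g or so. May be missing from a given start (no pose). 
- vase: Small vase with a narrow neck, to be treated as a cylinder 56 across, 60 high. Stands on its base, origin at the centre of its underside, z up, raw brown clay, 160 g or so. May be missing from a given start (no pose). 
- owl: Round owl figure, to be treated as a cylinder 56 across, 60 high. Stands on its base, origin at the centre of its underside, z up, raw brown clay, 160 g or so. May be missing from a given start (no pose). 
- planter: Square planter, 54 x 54 x 60 high, sides along its x and y, a thin raised band round it. Stands on its base, origin at the centre of its underside, z up, raw brown clay, 160 g or so. May be missing from a given start (no pose). 
- slate: Black slate plate 100 x 100 x 8 mm, fixed: the test tile on it shows the firing wanted now. Origin at the centre of its underside.
- cork_mat: Cork mat 100 x 100 x 8 mm, fixed: the test tile on it is for a later firing.
- tile_terracotta: Terracotta-coloured test tile 70 x 50 x 8 mm, fixed flat on the slate or the cork mat; origin under its centre.
- tile_blue: Blue glazed test tile 70 x 50 x 8 mm, fixed flat on the slate or the cork mat; origin under its centre.
- brush_pot: Green pot with brushes, 90 across, 190 high with the brushes; bystander. Origin under its centre.
- pail: White lidded pail, 106 across, 108 high; bystander. Origin under its centre.
- tape_roll: Roll of tape lying flat, 90 across, 25 high; bystander. Origin under its centre.

How it is judged:
By the outcome, as a careful person would: the job done as asked, in the order asked, and still so for the second after the job is handed in, with the robot touching nothing.
Of beaker, vase, owl, planter only 2 to 4 are there at a start; the rules pass over those that are not, and their reading is None.
At some moment in a run one of beaker, vase, owl, planter may be knocked a few centimetres aside while the robot is not near it.
It also fails if it takes over 210 s, if anything falls off the work surface, if the arm or the gripper's body presses on something with over 40 N, if the wrist force passes 120 N, or if a joint passes its speed limit or range.

## Robot

A 6-joint arm with a two-finger parallel gripper is mounted at the origin on the work surface. World frame = base frame: x ahead of the robot, y to its left, z up, the work surface at z = 0. Lengths are in mm, angles in degrees, forces in N, time in s.
With the tool pointing down it reaches from about 350 to 850 mm from the base axis. Payload 8.1 kg.
Tool frame: the origin (TCP) lies midway between the tips of the shut fingers; the grasp point (between the pads) lies 19 mm behind it; z points along the fingers, y is the line along which they close (so a half turn about z gives the same grasp; the last joint's range is limited). The gripper opens to 85 mm and grips with 20 to 120 N. Pads are 22 mm wide; open, the fingers measure 114 mm over their backs; the gripper's body (76 mm by 85 mm) begins 54 mm behind the grasp point. The pads swing forward as they close: fully open they stand 13 mm farther back than shut.
Start: joints at [-69.465, 7.471, 85.268, -0, 87.261, -4.893], TCP at [257.644, -541.871, 231.292] pointing down, gripper open.
Joint ranges: [-169.43, 169.43], [-51.17, 129.36], [1.28, 143.12], [-76.62, 256.62], [0, 156.53], [-152.29, 152.29]. Speed limits (degrees/s): [136.94, 136.94, 159.86, 180, 180, 180].

## Interface

Orientations are given as [roll, pitch, yaw] about the fixed x, y, z axes, in that order (R = Rz(yaw) Ry(pitch) Rx(roll)).
In Python, from bench import r gives the robot as it stands. The module is installed in compiled form; this text tells all that it offers.
- The arm moves only by the tool jog_arm, never from a script. Its argument "rows" is a list of rows, each a list of 2 entries, a list of its own where there are three numbers: the shift along the tool's x, y, z in mm, then the turn, a rotation vector about the tool's x, y, z in rad. A call has 1 to 10 rows; each row is the pose to reach, as a shift and turn from the pose commanded when the call began, along the tool's axes at that moment; what a row does not reach only later rows make up. A row lasts 1/10 s, in which the tool goes at most 50 mm and 8.59 degrees, less where a joint would pass 70% of its speed; a pose out of reach is approached as far as the arm can. A call with a gripper value outside its range is refused whole. "grip" is the finger opening in mm, from 0 to 85.4, set as the call begins (left out, the last holds). The fingers move at their own pace and stop on an object; "force" is the grip in N (left out, the last holds). Time passes only in rows, so rows that repeat a pose let the fingers close. It gives the time, the measured TCP pose, the force, the opening and the grip force at its end, in the units of the state.
- r.sense(): the state, without advancing time (a new reading comes with each control period).
- r.snapshot(name): name is "scene" or "top"; returns (picture, depth): 480x640x3 uint8, blue, green, red; 480x640 float32, mm along the optical axis (not along the pixel's ray), 0 where there is no reading.
- r.camera_params(name): a dict with "fx", "fy", "cx", "cy" (pixels), "pose" (4x4, takes a point from camera to world coordinates). Camera axes: x right, y down, z forward; pixel columns grow to the right and rows downward; lengths in mm; the calibration is good to about 2 mm. A picture is of the moment at which its call begins. camera_params takes no time and is no camera call.
- r.hand_in(): hands the job in; it is judged then, once.
The state is a dict: "time": time; "joint_pos": joint angles; "qd": joint speeds; "joint_efforts": joint torques, N m; "tool_pos": TCP position; "tcp_rot": TCP orientation; "ft_force": force on the tool from outside, world axes, zero at the start; "wrist_torque": the same for the moment, N m; "finger_gap": finger opening in mm; "grip_force": force on a finger pad.
Only numpy, scipy, OpenCV 4.12 (cv2) and the standard library are available. Lean on these libraries where they do the work, as an engineer would, in place of code of your own. Each camera call takes 0.05 s, during which the arm holds its last target. There are 200 camera calls.

## Working session

There is one attempt and no reset: what is moved stays moved. The work goes in short steps, Python scripts to look and compute and a tool call to move; the robot and the scene stay as the last step left them, time stands still between calls to the robot, and variables do not carry over. Pictures are saved under pics/ and viewed, at most 14 in all, crops included, and the job is handed in when it is done.

Besides the shell and the picture viewer there is one more tool, called after "Request:" by a JSON object that holds its "fn" and its "kwargs". jog_arm: Moves the arm, as the interface text tells. Its arguments: {"type":"object","properties":{"rows":{"type":"array"},"grip":{"type":"number"},"force":{"type":"number"}},"required":["rows"]}

```bash
mkdir -p pics; ls
cat > h.py <<'E'
import numpy as np, cv2
from bench import r
def snap(n,f):
    p,d=r.snapshot(n); cv2.imwrite(f'pics/{f}.png',p); np.save(f'pics/{f}.npy',d); return p,d
def pts(n,d):
    c=r.camera_params(n); v,u=np.mgrid[:480,:640]
    P=np.stack([(u-c['cx'])/c['fx']*d,(v-c['cy'])/c['fy']*d,d,np.ones_like(d)],-1)
    return (P@np.array(c['pose']).T)[...,:3]
def ray(n,u,v,z):
    c=r.camera_params(n); T=np.array(c['pose']); q=T[:3,:3]@np.array([(u-c['cx'])/c['fx'],(v-c['cy'])/c['fy'],1])
    return T[:3,3]+q*(z-T[2,3])/q[2]
E
python3 - <<'E'
from h import *
for n in('top','scene'):
    snap(n,n+'0'); print(n,np.round(r.camera_params(n)['pose'],2).tolist(),r.camera_params(n)['fx'])
print(r.sense())
E
```

```text
pics
top [[-0.03, -0.98, 0.18, 375.15], [-1.0, 0.03, 0.02, -45.94], [-0.03, -0.18, -0.98, 1356.33], [0.0, 0.0, 0.0, 1.0]] 495.76967658696816
scene [[0.84, 0.46, -0.28, 916.66], [0.54, -0.72, 0.43, -539.49], [-0.01, -0.52, -0.86, 1102.36], [0.0, 0.0, 0.0, 1.0]] 461.0902837253496
{'time': 0.1, 'joint_pos': array([-6.94649271e+01,  7.51100117e+00,  8.53236134e+01, -1.23637257e-03,
        8.72609530e+01, -4.89305076e+00]), 'qd': array([-0.04890531, -0.1663937 , -0.09052093,  0.16390974,  0.07869915,
        0.1123242 ]), 'joint_efforts': array([ 4.03551476e-04, -5.70952785e+01, -5.01940084e+01, -2.00681425e-04,
        8.13406426e-03, -1.32162736e-04]), 'tool_pos': array([ 257.46603564, -541.40351792,  230.34153136]), 'tcp_rot': array([-1.79904675e+02, -6.92117694e-03,  2.54281780e+01]), 'ft_force': array([-0.54740582, -0.15229446,  0.02555521]), 'wrist_torque': array([ 0.01249327,  0.00980004, -0.00507022]), 'grip_force': 0.0, 'finger_gap': 85.54290982465697}
```

View pics/top0.png

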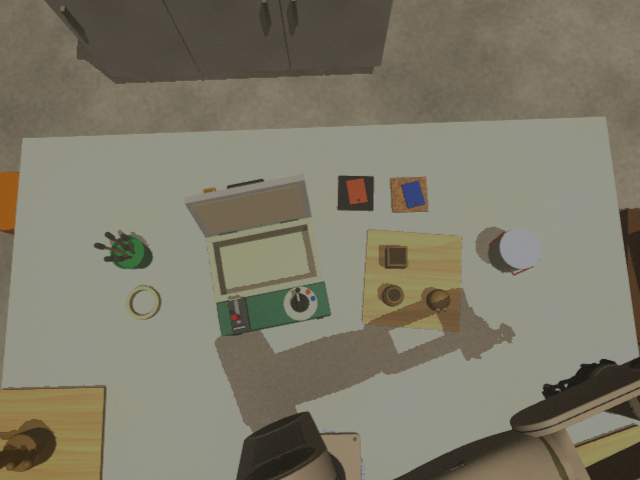

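View pics/scene0.png

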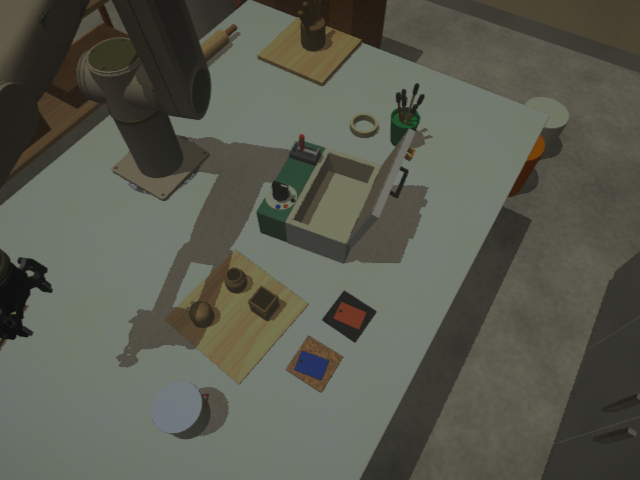

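The top view shows three pieces: planter (396,257), round neck piece (393,295) and owl (438,299). The terracotta tile is on the slate (357,192). The kiln has its dial at (302,302) and its bolt at (237,315). The scene view agrees.

```bash
cat > m.py <<'E'
from h import *
def kiln(f='top0'):
    p=cv2.imread(f'pics/{f}.png'); d=np.load(f'pics/{f}.npy'); P=pts('top',d); z=P[...,2]
    b,g,rr=[p[...,i].astype(int) for i in range(3)]
    m=(np.abs(z-105)<6)&(P[...,0]>300)&(P[...,0]<900)&(P[...,1]>-150)&(P[...,1]<350)
    return p,P,z,m,(b,g,rr)
E
python3 - <<'E'
from m import *
p,P,z,m,(b,g,rr)=kiln()
gm=m&(g>rr*1.3)&(g>b*1.1)
q=P[gm][:,:2].astype(np.float32); print('green',gm.sum(),cv2.minAreaRect(q),np.median(z[gm]))
n,l,s,c=cv2.connectedComponentsWithStats(m.astype(np.uint8))
for i in range(1,n):
    if s[i,4]>150: print(s[i],cv2.minAreaRect(P[l==i][:,:2].astype(np.float32)))
# chamber floor
fm=(np.abs(z-25)<6)&(P[...,1]>-50)&(P[...,1]<300)&(P[...,0]>450)&(P[...,0]<800)
n,l,s,c=cv2.connectedComponentsWithStats(fm.astype(np.uint8)); i=1+s[1:,4].argmax(); print('floor',s[i],cv2.minAreaRect(P[l==i][:,:2].astype(np.float32)))
# pieces
for nm,F in(('top',50),):
  sl=(z>40)&(z<80); sl[:, :362]=0; sl[:,465:]=0; sl[:228]=0; sl[335:]=0
  n,l,s,c=cv2.connectedComponentsWithStats(sl.astype(np.uint8))
  for i in range(1,n):
    if s[i,4]>20:
        q=P[l==i]; print(s[i],'med',q.mean(0).round(1),cv2.minAreaRect(q[q[:,2]>58][:,:2].astype(np.float32)),q[:,2].max())
# red post
pm=(rr>1.8*g)&(rr>1.8*b)&(z>120); pm[:,:200]=0; pm[:,300:]=0; pm[:280]=0
print('post',P[pm].mean(0),P[pm].max(0),pm.sum())
cv2.imwrite('pics/crop.png',cv2.resize(p[165:345,180:480],None,fx=2.66,fy=2.66,interpolation=cv2.INTER_CUBIC))
s=cv2.imread('pics/scene0.png'); cv2.imwrite('pics/crop2.png',cv2.resize(s[120:340,160:440],None,fx=2.66,fy=2.66,interpolation=cv2.INTER_CUBIC))
E
```

```text
green 1998 ((430.34039306640625, 98.26042175292969), (83.31604766845703, 275.3258361816406), 9.511523246765137) 103.47169310392701
[ 205  215  126  121 4949] ((516.3208618164062, 112.04063415527344), (259.708740234375, 280.7868347167969), 9.346590995788574)
floor [ 219  230   98   64 4186] ((560.9822998046875, 120.09921264648438), (130.9786834716797, 248.9187774658203), 9.508087158203125)
[386 246  22  22 470] med [ 558.  -224.7   63.6] ((559.337646484375, -225.81016540527344), (53.54450225830078, 54.100982666015625), 87.79528045654297) 74.12052299628704
[383 285  21  21 353] med [ 457.5 -210.5   58.7] ((458.10919189453125, -212.83746337890625), (39.855491638183594, 38.93065643310547), 42.00724411010742) 71.05499477539956
[428 289  23  24 386] med [ 441.9 -328.4   58.7] ((442.9571533203125, -330.54522705078125), (51.33329772949219, 46.57101058959961), 41.7022705078125) 70.44251386185033
post [410.01582219 181.74423442 174.52710266] [418.65010965 199.62492977 186.37514047] 32
```

View pics/crop2.png

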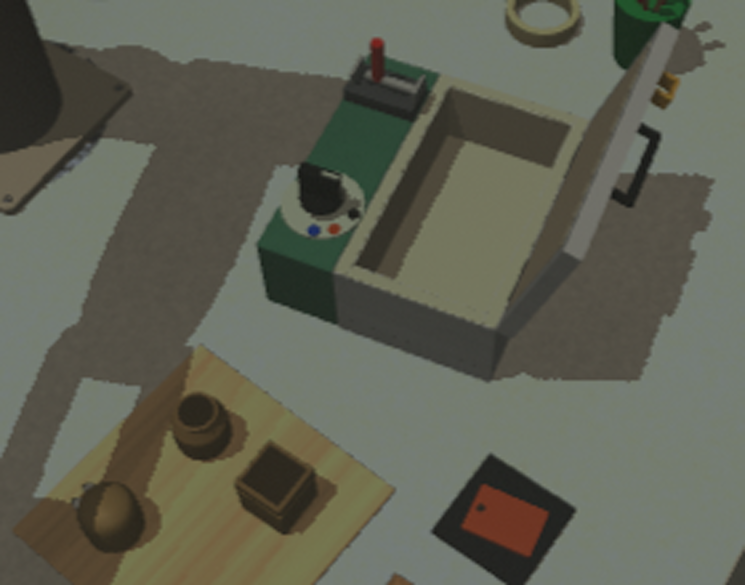

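Three pieces: planter (559,-226), vase (458,-212) and owl (443,-330). The kiln origin is about (558,119) with yaw 9.4°, and the bolt is about 9 mm out. I'm setting out for the owl.

```bash
cat > go.py <<'E'
# usage: go.py [w|k] x y z yaw[,pitchtilt] ... ; prints shift/rotvec in the tool frame (k = kiln frame target)
import sys; from h import *; from scipy.spatial.transform import Rotation as R
O=np.array([558,119,0.]); KY=9.4; K=R.from_euler('z',KY,degrees=True)
s=r.sense(); T=R.from_euler('xyz',s['tcp_rot'],degrees=True); a=sys.argv[2:]
print('t',round(s['time'],1),np.round(s['tool_pos'],1),np.round(s['tcp_rot'],1),'k',np.round(K.inv().apply(s['tool_pos']-O),1),'F',np.round(s['ft_force'],1),'gap',round(s['finger_gap'],1),'grip',round(s['grip_force'],1),'j',np.round(s['joint_pos']).astype(int))
for i in range(0,len(a)-3,4):
    x,y,z=map(float,a[i:i+3]); e=[float(q) for q in a[i+3].split(',')]; yaw=e[0]; tilt=e[1] if len(e)>1 else 0
    p=np.array([x,y,z])
    if sys.argv[1]=='k': p=O+K.apply(p); yaw+=KY
    G=R.from_euler('z',yaw,degrees=True)*R.from_euler('x',180+tilt,degrees=True)  # tilt about the tool x
    print(np.round(T.inv().apply(p-s['tool_pos']),1).tolist(), np.round((T.inv()*G).as_rotvec(),3).tolist())
E
python3 go.py w 443 -330 150 65 443 -330 24 65
```

```text
t 0.1 [ 257.5 -541.4  230.3] [-179.9   -0.    25.4] k [-404.4 -602.5  230.3] F [-0.5 -0.2  0. ] gap 85.5 grip 0.0 j [-69   8  85   0  87  -5]
[258.3, -111.1, 80.6] [-0.002, -0.001, -0.691]
[258.3, -110.9, 206.6] [-0.002, -0.001, -0.691]
```

Request:
{"fn": "jog_arm", "kwargs": {"rows": [[[258,-111,80],[0,0,-0.691]],[[258,-111,80],[0,0,-0.691]],[[258,-111,80],[0,0,-0.691]],[[258,-111,80],[0,0,-0.691]],[[258,-111,80],[0,0,-0.691]],[[258,-111,80],[0,0,-0.691]],[[258,-111,80],[0,0,-0.691]],[[258,-111,80],[0,0,-0.691]],[[258,-111,80],[0,0,-0.691]],[[258,-111,80],[0,0,-0.691]]], "grip": 85}}

```text
time: 1.1
tool_pos: [442.4, -332.1, 151.8]
tcp_rot: [180.0, 0.0, 64.9]
ft_force: [0.4, -0.2, 0.3]
finger_gap: 85.0
grip_force: 0.0
```

```bash
cat > look.py <<'E'
import sys; from h import *
n=sys.argv[1]; p,d=snap('top',n); P=pts('top',d); z=P[...,2]
def comps(m,t):
  c,l,s,_=cv2.connectedComponentsWithStats(m.astype(np.uint8))
  for i in range(1,c):
    if s[i,4]>60: q=P[l==i]; print(t,s[i,4],cv2.minAreaRect(q[:,:2].astype(np.float32)),q[:,2].max().round())
X,Y=P[...,0],P[...,1]
comps((z>48)&(z<85)&(X>300)&(X<680)&(Y<-70)&(Y>-420),'board')
comps((z>70)&(z<95)&(X>480)&(X<650)&(Y<255)&(Y>-10),'kiln')
s,d=snap('scene',n+'s')
E
python3 look.py a1; python3 go.py w 443 -330 24 65
```

```text
board 453 ((558.2044067382812, -225.40225219726562), (53.905548095703125, 55.59362030029297), 89.10259246826172) 73.0
board 316 ((458.5526123046875, -211.42880249023438), (52.41233444213867, 52.27503967285156), 86.9006576538086) 73.0
board 90 ((456.36456298828125, -317.078857421875), (13.936336517333984, 46.36188507080078), 49.86507797241211) 67.0
kiln 278 ((607.8180541992188, 152.92344665527344), (114.17740631103516, 277.58026123046875), 36.276981353759766) 95.0
t 1.2 [ 442.5 -332.   151.8] [180.    0.   64.9] k [-187.6 -426.1  151.8] F [0.4 0.6 0.5] gap 85.0 grip 0.0 j [-42   3  98   0  79 -17]
[2.1, -0.5, 127.8] [0.001, 0.0, -0.002]
```

View pics/a1s.png

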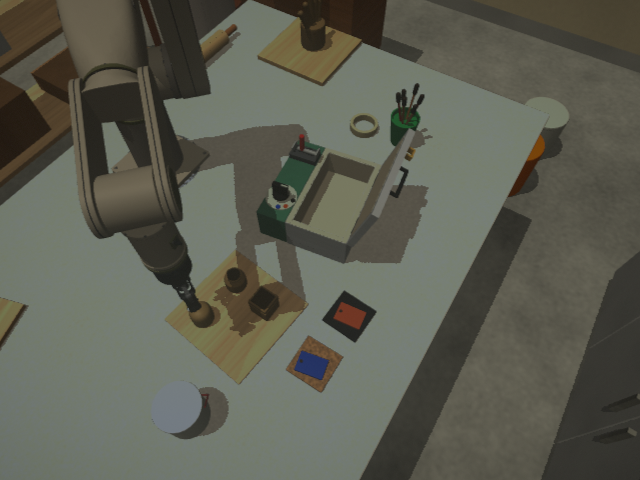

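The gripper hangs above the owl (200,315), and nothing has been disturbed. I'm descending to grip it.

Request:
{"fn": "jog_arm", "kwargs": {"rows": [[[2,0,40],[0,0,0]],[[2,0,80],[0,0,0]],[[2,0,110],[0,0,0]],[[2,0,128],[0,0,0]],[[2,0,128],[0,0,0]],[[2,0,128],[0,0,0]]]}}

```text
time: 1.8
tool_pos: [443.6, -329.6, 23.8]
tcp_rot: [-180.0, 0.0, 65.0]
ft_force: [0.4, -1.1, 0.6]
finger_gap: 85.0
grip_force: 0.0
```

Request:
{"fn": "jog_arm", "kwargs": {"rows": [[[0,0,0],[0,0,0]],[[0,0,0],[0,0,0]],[[0,0,0],[0,0,0]],[[0,0,0],[0,0,0]],[[0,0,0],[0,0,0]],[[0,0,0],[0,0,0]],[[0,0,-5],[0,0,0]]], "grip": 40, "force": 35}}

```text
time: 2.5
tool_pos: [444.0, -329.2, 28.9]
tcp_rot: [180.0, 0.0, 65.0]
ft_force: [0.2, 1.0, -1.5]
finger_gap: 55.3
grip_force: 37.3
```

```bash
python3 go.py k 0 -76 190 90 0 -76 45 90;  python3 go.py w 443 -330 190 65
```

```text
t 2.5 [ 444.  -329.2   28.9] [180.   0.  65.] k [-185.7 -423.5   28.9] F [ 0.2  1.  -1.5] gap 55.3 grip 37.3 j [-42  11 103   0  65 -17]
[391.7, -42.9, -161.2] [0.0, 0.0, -0.6]
[391.7, -43.0, -16.2] [0.0, 0.0, -0.6]
t 2.5 [ 444.  -329.2   28.9] [180.   0.  65.] k [-185.7 -423.5   28.9] F [ 0.2  1.  -1.5] gap 55.3 grip 37.3 j [-42  11 103   0  65 -17]
[-1.2, -0.5, -161.1] [0.001, 0.0, 0.0]
```

Request:
{"fn": "jog_arm", "kwargs": {"rows": [[[0,0,-40],[0,0,0]],[[0,0,-85],[0,0,0]],[[10,0,-130],[0,0,-0.06]],[[45,-5,-161],[0,0,-0.12]],[[95,-10,-161],[0,0,-0.2]],[[145,-16,-161],[0,0,-0.28]],[[195,-21,-161],[0,0,-0.36]],[[245,-27,-161],[0,0,-0.44]],[[290,-32,-161],[0,0,-0.5]],[[330,-36,-161],[0,0,-0.55]]]}}

```text
time: 3.5
tool_pos: [550.9, -12.1, 190.0]
tcp_rot: [179.9, -0.0, 96.7]
ft_force: [2.0, -0.8, -0.5]
finger_gap: 55.1
grip_force: 37.8
```

```bash
python3 go.py k 0 -76 190 90 0 -76 45 90
```

```text
t 3.5 [550.9 -12.1 190. ] [179.9  -0.   96.7] k [ -28.4 -128.2  190. ] F [ 2.  -0.8 -0.5] gap 55.1 grip 37.8 j [ -7   1  96   0  83 -13]
[53.4, 25.9, 0.0] [0.001, -0.0, -0.047]
[53.4, 25.8, 145.0] [0.001, -0.0, -0.047]
```

Request:
{"fn": "jog_arm", "kwargs": {"rows": [[[30,14,0],[0,0,-0.025]],[[53,26,0],[0,0,-0.047]],[[53,26,0],[0,0,-0.047]],[[53,26,0],[0,0,-0.047]],[[53,26,20],[0,0,-0.047]],[[53,26,20],[0,0,-0.047]]]}}

```text
time: 4.1
tool_pos: [568.5, 39.8, 166.9]
tcp_rot: [-179.8, -0.0, 99.1]
ft_force: [-1.0, -0.8, -2.2]
finger_gap: 55.0
grip_force: 37.8
```

```bash
python3 go.py k 0 -76 45 90
```

```text
t 4.1 [568.5  39.8 166.9] [-179.8   -0.    99.1] k [ -2.6 -79.9 166.9] F [-1.  -0.8 -2.2] gap 55.0 grip 37.8 j [ -1   5  94   0  81 -10]
[3.8, 3.1, 121.9] [-0.004, -0.0, -0.005]
```

Request:
{"fn": "jog_arm", "kwargs": {"rows": [[[4,3,30],[0,0,-0.005]],[[4,3,65],[0,0,-0.005]],[[4,3,90],[0,0,-0.005]],[[4,3,105],[0,0,-0.005]],[[4,3,114],[0,0,-0.005]],[[4,3,120],[0,0,-0.005]],[[4,3,122],[0,0,-0.005]],[[4,3,122],[0,0,-0.005]]]}}

```text
time: 4.9
tool_pos: [573.4, 45.3, 48.2]
tcp_rot: [179.9, 0.0, 99.5]
ft_force: [0.7, 0.1, -1.1]
finger_gap: 55.1
grip_force: 37.8
```

```bash
python3 go.py k 0 -76 43 90
```

```text
t 4.9 [573.4  45.3  48.2] [179.9   0.   99.5] k [  3.1 -75.2  48.2] F [ 0.7  0.1 -1.1] gap 55.1 grip 37.8 j [ -1  13  99   0  68 -10]
[-0.8, -3.1, 5.2] [0.001, 0.0, 0.002]
```

Request:
{"fn": "jog_arm", "kwargs": {"rows": [[[-1,-3,3],[0,0,0]],[[-1,-3,5],[0,0,0]],[[-1,-3,5],[0,0,0]]]}}

```text
time: 5.2
tool_pos: [570.5, 43.7, 44.3]
tcp_rot: [179.9, 0.0, 99.5]
ft_force: [-5.2, -1.0, 12.7]
finger_gap: 55.3
grip_force: 38.9
```

Request:
{"fn": "jog_arm", "kwargs": {"rows": [[[0,0,0],[0,0,0]],[[0,0,0],[0,0,0]],[[0,0,0],[0,0,0]],[[0,0,0],[0,0,0]],[[0,0,-20],[0,0,0]],[[0,0,-60],[0,0,0]],[[0,0,-105],[0,0,0]],[[0,0,-145],[0,0,0]]], "grip": 76}}

```text
time: 6.0
tool_pos: [570.0, 43.9, 189.5]
tcp_rot: [179.9, 0.0, 99.5]
ft_force: [0.3, -0.5, -0.6]
finger_gap: 76.1
grip_force: 0.0
```

```bash
python3 look.py a2; python3 go.py w 458 -212 160 85 458 -212 24 85
```

```text
board 449 ((559.040283203125, -225.31857299804688), (54.27284240722656, 54.77600860595703), 87.63825225830078) 76.0
board 311 ((458.6649169921875, -211.44729614257812), (50.875099182128906, 52.32155990600586), 42.79106140136719) 72.0
kiln 125 ((548.3278198242188, 241.30703735351562), (38.27337646484375, 130.43704223632812), 82.29844665527344) 95.0
t 6.1 [574.1  43.8 195.4] [1.793e+02 1.000e-01 9.950e+01] k [  3.6 -76.8 195.4] F [0.3 0.6 0.1] gap 76.1 grip 0.0 j [ -1   4  93   0  83 -10]
[-233.1, -157.2, 34.0] [0.013, 0.001, 0.253]
[-232.8, -158.9, 170.0] [0.013, 0.001, 0.253]
```

Request:
{"fn": "jog_arm", "kwargs": {"rows": [[[-40,-20,0],[0,0,0.05]],[[-80,-48,0],[0,0,0.1]],[[-120,-76,0],[0,0,0.15]],[[-160,-104,0],[0,0,0.2]],[[-200,-132,10],[0,0,0.25]],[[-233,-157,30],[0,0,0.253]],[[-233,-157,30],[0,0,0.253]],[[-233,-157,30],[0,0,0.253]],[[-233,-157,30],[0,0,0.253]]], "grip": 85}}

```text
time: 7.0
tool_pos: [454.1, -211.4, 157.7]
tcp_rot: [180.0, -0.0, 85.0]
ft_force: [-0.4, -1.1, 0.2]
finger_gap: 84.9
grip_force: 0.0
```

```bash
python3 go.py w 458 -212 24 85
```

```text
t 7.0 [ 454.1 -211.4  157.7] [180.  -0.  85.] k [-156.4 -309.   157.7] F [-0.4 -1.1  0.2] gap 84.9 grip 0.0 j [-31  -5 106   0  79 -26]
[-0.3, 3.8, 133.7] [0.001, -0.0, 0.001]
```

Request:
{"fn": "jog_arm", "kwargs": {"rows": [[[0,4,30],[0,0,0]],[[0,4,70],[0,0,0]],[[0,4,105],[0,0,0]],[[0,4,125],[0,0,0]],[[0,4,134],[0,0,0]],[[0,4,134],[0,0,0]],[[0,4,134],[0,0,0]]]}}

```text
time: 7.7
tool_pos: [458.9, -212.3, 24.7]
tcp_rot: [179.9, 0.0, 85.1]
ft_force: [-0.3, 0.2, 1.2]
finger_gap: 85.0
grip_force: 0.0
```

Request:
{"fn": "jog_arm", "kwargs": {"rows": [[[0,0,0],[0,0,0]],[[0,0,0],[0,0,0]],[[0,0,0],[0,0,0]],[[0,0,0],[0,0,0]],[[0,0,0],[0,0,0]],[[0,0,0],[0,0,0]],[[0,0,-40],[0,0,0]],[[0,0,-85],[0,0,0]],[[0,0,-130],[0,0,0]],[[0,0,-166],[0,0,0]]], "grip": 40}}

```text
time: 8.7
tool_pos: [458.0, -212.6, 192.7]
tcp_rot: [179.8, 0.1, 85.0]
ft_force: [-0.3, -0.7, -1.8]
finger_gap: 55.1
grip_force: 38.0
```

```bash
python3 go.py k 0 0 190 90
```

```text
t 8.7 [ 458.  -212.6  192.7] [1.798e+02 1.000e-01 8.500e+01] k [-152.8 -310.8  192.7] F [-0.3 -0.7 -1.8] gap 55.1 grip 38.0 j [-31  -6 103   0  83 -26]
[339.1, 70.7, 2.5] [0.003, 0.002, -0.251]
```

Request:
{"fn": "jog_arm", "kwargs": {"rows": [[[40,8,0],[0,0,-0.03]],[[88,18,0],[0,0,-0.07]],[[136,28,0],[0,0,-0.11]],[[184,38,0],[0,0,-0.15]],[[232,48,0],[0,0,-0.19]],[[280,58,0],[0,0,-0.23]],[[315,66,0],[0,0,-0.251]],[[339,71,0],[0,0,-0.251]],[[339,71,0],[0,0,-0.251]],[[339,71,0],[0,0,-0.251]]]}}

```text
time: 9.7
tool_pos: [557.6, 119.5, 189.3]
tcp_rot: [-180.0, 0.0, 99.5]
ft_force: [0.0, 0.0, -1.9]
finger_gap: 55.1
grip_force: 38.1
```

Request:
{"fn": "jog_arm", "kwargs": {"rows": [[[0,0,0],[0,0,0]],[[0,0,0],[0,0,0]]]}}

```text
time: 9.9
tool_pos: [557.6, 118.2, 189.4]
tcp_rot: [180.0, 0.0, 99.3]
ft_force: [0.2, -1.3, -1.1]
finger_gap: 55.3
grip_force: 38.1
```

```bash
python3 go.py k 0 0 44 90
```

```text
t 9.9 [557.6 118.2 189.4] [180.    0.   99.3] k [ -0.5  -0.8 189.4] F [ 0.2 -1.3 -1.1] gap 55.3 grip 38.1 j [ 7  4 93  0 83 -2]
[0.8, 0.5, 145.4] [0.0, 0.0, -0.002]
```

Request:
{"fn": "jog_arm", "kwargs": {"rows": [[[1,0,35],[0,0,0]],[[1,0,75],[0,0,0]],[[1,0,105],[0,0,0]],[[1,0,125],[0,0,0]],[[1,0,135],[0,0,0]],[[1,0,141],[0,0,0]],[[1,0,144],[0,0,0]],[[1,0,145],[0,0,0]],[[1,0,145],[0,0,0]]]}}

```text
time: 10.8
tool_pos: [558.4, 120.4, 45.4]
tcp_rot: [179.9, 0.0, 99.4]
ft_force: [-0.1, 0.1, -1.8]
finger_gap: 55.5
grip_force: 38.1
```

Request:
{"fn": "jog_arm", "kwargs": {"rows": [[[0,0,0],[0,0,0]],[[0,0,0],[0,0,0]],[[0,0,0],[0,0,0]],[[0,0,0],[0,0,0]],[[0,0,-20],[0,0,0]],[[0,0,-60],[0,0,0]],[[0,0,-105],[0,0,0]],[[0,0,-145],[0,0,0]]], "grip": 76}}

```text
time: 11.6
tool_pos: [557.9, 120.4, 192.2]
tcp_rot: [179.9, 0.0, 99.4]
ft_force: [0.6, 0.1, 0.1]
finger_gap: 75.7
grip_force: 0.0
```

```bash
python3 look.py a3; python3 go.py w 559 -225.5 160 88
```

```text
board 445 ((558.8268432617188, -225.3348388671875), (54.69526672363281, 55.047882080078125), 87.47481536865234) 72.0
kiln 77 ((636.6423950195312, 54.31968688964844), (2.5668458938598633, 95.183837890625), 9.686257362365723) 95.0
kiln 321 ((570.091552734375, 39.4487419128418), (54.90079879760742, 50.916709899902344), 75.3685531616211) 90.0
kiln 74 ((533.400146484375, 240.159423828125), (105.83470916748047, 2.1098177433013916), 9.154168128967285) 95.0
t 11.7 [562.  121.  198.2] [179.2   0.   99.4] k [  4.2   1.3 198.2] F [0.  0.1 0.1] gap 76.0 grip 0.0 j [ 7  4 93  0 83 -2]
[-341.3, -60.1, 37.6] [0.014, -0.001, 0.199]
```

Request:
{"fn": "jog_arm", "kwargs": {"rows": [[[-40,-8,0],[0,0,0.03]],[[-88,-17,0],[0,0,0.07]],[[-136,-25,0],[0,0,0.11]],[[-184,-34,0],[0,0,0.15]],[[-232,-42,0],[0,0,0.19]],[[-280,-50,0],[0,0,0.199]],[[-320,-56,10],[0,0,0.199]],[[-341,-60,30],[0,0,0.199]],[[-341,-60,30],[0,0,0.199]],[[-341,-60,30],[0,0,0.199]]], "grip": 85}}

```text
time: 12.7
tool_pos: [553.6, -225.8, 158.8]
tcp_rot: [-179.9, -0.1, 87.9]
ft_force: [0.8, 0.4, 0.2]
finger_gap: 85.2
grip_force: 0.0
```

```bash
python3 go.py w 559 -225.5 24 88
```

```text
t 12.7 [ 553.6 -225.8  158.8] [-1.799e+02 -1.000e-01  8.790e+01] k [ -60.7 -339.5  158.8] F [0.8 0.4 0.2] gap 85.2 grip 0.0 j [-27  10  90   0  80 -25]
[0.4, 5.5, 134.8] [-0.001, -0.001, -0.001]
```

Request:
{"fn": "jog_arm", "kwargs": {"rows": [[[0,5,30],[0,0,0]],[[0,5,70],[0,0,0]],[[0,5,105],[0,0,0]],[[0,5,125],[0,0,0]],[[0,5,134],[0,0,0]],[[0,5,134],[0,0,0]],[[0,5,134],[0,0,0]]]}}

```text
time: 13.4
tool_pos: [560.5, -226.0, 27.2]
tcp_rot: [179.9, 0.1, 88.0]
ft_force: [0.8, -0.1, 0.0]
finger_gap: 85.1
grip_force: 0.0
```

Request:
{"fn": "jog_arm", "kwargs": {"rows": [[[0,0,0],[0,0,0]],[[0,0,0],[0,0,0]],[[0,0,0],[0,0,0]],[[0,0,0],[0,0,0]],[[0,0,0],[0,0,0]],[[0,0,0],[0,0,0]],[[0,0,-40],[0,0,0]],[[0,0,-85],[0,0,0]],[[0,0,-130],[0,0,0]],[[0,0,-176],[0,0,0]]], "grip": 40}}

```text
time: 14.4
tool_pos: [558.5, -225.9, 202.8]
tcp_rot: [-180.0, -0.0, 88.0]
ft_force: [0.4, -1.0, -0.8]
finger_gap: 53.8
grip_force: 37.8
```

```bash
python3 go.py k 0 76 200 90
```

```text
t 14.4 [ 558.5 -225.9  202.8] [-180.   -0.   88.] k [ -55.9 -340.4  202.8] F [ 0.4 -1.  -0.8] gap 53.8 grip 37.8 j [-27   9  87   0  84 -25]
[419.2, -27.7, 3.0] [-0.001, -0.0, -0.199]
```

Request:
{"fn": "jog_arm", "kwargs": {"rows": [[[40,-3,0],[0,0,-0.02]],[[88,-6,0],[0,0,-0.05]],[[136,-9,0],[0,0,-0.08]],[[184,-12,0],[0,0,-0.1]],[[232,-15,0],[0,0,-0.12]],[[280,-18,0],[0,0,-0.15]],[[328,-22,0],[0,0,-0.18]],[[372,-25,0],[0,0,-0.199]],[[405,-27,0],[0,0,-0.199]],[[419,-28,0],[0,0,-0.199]]]}}

```text
time: 15.4
tool_pos: [545.0, 196.7, 201.3]
tcp_rot: [-180.0, -0.0, 99.6]
ft_force: [0.7, 0.0, -1.2]
finger_gap: 53.6
grip_force: 38.0
```

Request:
{"fn": "jog_arm", "kwargs": {"rows": [[[0,0,0],[0,0,0]],[[0,0,0],[0,0,0]],[[0,0,0],[0,0,0]]]}}

```text
time: 15.7
tool_pos: [545.9, 192.2, 201.2]
tcp_rot: [-180.0, 0.0, 99.3]
ft_force: [-0.1, 0.1, -1.4]
finger_gap: 53.9
grip_force: 38.0
```

```bash
python3 go.py k 0 76 44 90
```

```text
t 15.7 [545.9 192.2 201.2] [-180.     0.    99.3] k [1.000e-01 7.420e+01 2.012e+02] F [-0.1  0.1 -1.4] gap 53.9 grip 38.0 j [14  5 91  0 84  5]
[1.9, -0.0, 157.2] [-0.0, 0.0, -0.002]
```

Request:
{"fn": "jog_arm", "kwargs": {"rows": [[[1,0,35],[0,0,0]],[[1,0,80],[0,0,0]],[[1,0,115],[0,0,0]],[[1,0,135],[0,0,0]],[[1,0,146],[0,0,0]],[[1,0,152],[0,0,0]],[[1,0,155],[0,0,0]],[[1,0,156],[0,0,0]],[[1,0,156],[0,0,0]]]}}

```text
time: 16.6
tool_pos: [546.5, 194.8, 46.5]
tcp_rot: [179.9, -0.0, 99.4]
ft_force: [-0.2, 0.1, -2.3]
finger_gap: 53.6
grip_force: 38.0
```

Request:
{"fn": "jog_arm", "kwargs": {"rows": [[[0,0,0],[0,0,0]],[[0,0,0],[0,0,0]],[[0,0,0],[0,0,0]],[[0,0,0],[0,0,0]],[[0,0,-20],[0,0,0]],[[0,0,-60],[0,0,0]],[[0,0,-105],[0,0,0]],[[0,0,-145],[0,0,0]],[[0,0,-190],[0,0,0]]], "grip": 76}}

```text
time: 17.5
tool_pos: [545.3, 194.7, 237.4]
tcp_rot: [180.0, -0.0, 99.4]
ft_force: [1.2, -0.4, -0.2]
finger_gap: 75.6
grip_force: 0.0
```

```bash
python3 look.py a4; python3 go.py k -137 85 225 0
```

```text
kiln 170 ((627.8017578125, 111.0003433227539), (2.8902549743652344, 209.85589599609375), 9.42278003692627) 95.0
kiln 316 ((568.6112060546875, 40.129337310791016), (50.105682373046875, 53.872833251953125), 89.3305892944336) 89.0
kiln 251 ((558.243896484375, 120.4899673461914), (47.66717529296875, 48.27558898925781), 89.96025085449219) 90.0
kiln 301 ((547.9510498046875, 184.68252563476562), (54.981048583984375, 37.1119270324707), 12.188848495483398) 91.0
t 17.6 [549.5 195.8 245. ] [ 1.792e+02 -1.000e-01  9.940e+01] k [  4.1  77.1 245. ] F [ 0.9 -0.   0.4] gap 76.1 grip 0.0 j [15  4 88  0 88  5]
[7.9, -141.4, 17.9] [0.01, -0.012, 1.571]
```

View pics/a4s.png

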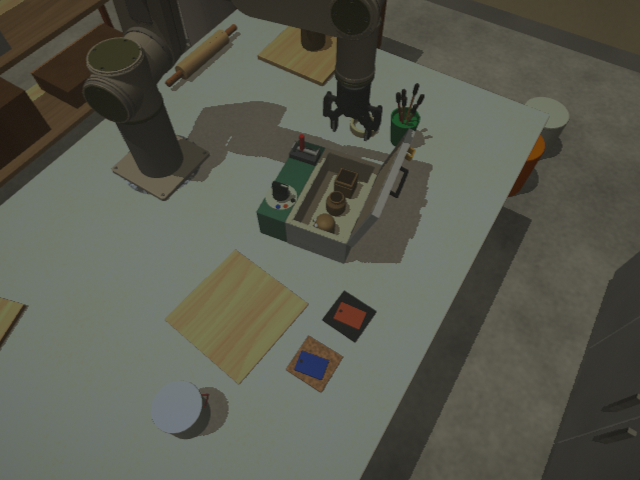

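All three stand in the chamber, at scene pixels (345,180), (336,202) and (324,223). Next I draw the bolt back.

Request:
{"fn": "jog_arm", "kwargs": {"rows": [[[8,-40,0],[0,0,0]],[[8,-85,0],[0,0,0]],[[8,-125,0],[0,0,0]],[[8,-137,0],[0,0,0]],[[8,-137,20],[0,0,0]],[[8,-137,20],[0,0,0]],[[8,-137,20],[0,0,0]]], "grip": 50}}

```text
time: 18.3
tool_pos: [409.1, 180.2, 215.7]
tcp_rot: [180.0, -0.0, 99.4]
ft_force: [-0.2, -0.3, 1.0]
finger_gap: 50.0
grip_force: 0.0
```

```bash
python3 look.py a5; python3 go.py k -137 85 154 90
python3 - <<'E'
import cv2
s=cv2.imread('pics/a5s.png'); cv2.imwrite('pics/c5.png',cv2.resize(s[80:240,220:440],None,fx=3.5,fy=3.5,interpolation=cv2.INTER_CUBIC))
E
```

```text
kiln 250 ((620.549072265625, 138.25685119628906), (67.98291015625, 257.9497985839844), 25.259658813476562) 95.0
kiln 315 ((569.0215454101562, 41.29351043701172), (53.267086029052734, 52.908992767333984), 87.26911163330078) 88.0
kiln 253 ((558.10205078125, 120.72950744628906), (46.18778991699219, 48.27652359008789), 66.71659851074219) 91.0
kiln 448 ((546.8348388671875, 194.24578857421875), (54.87914276123047, 54.98872375488281), 9.827878952026367) 92.0
t 18.4 [409.7 180.3 216.2] [179.9  -0.   99.4] k [-136.3   84.7  216.2] F [-0.9  0.5  0. ] gap 50.1 grip 0.0 j [ 17 -17 110   0  87   8]
[0.3, -0.8, 62.2] [0.001, -0.0, -0.0]
```

View pics/c5.png

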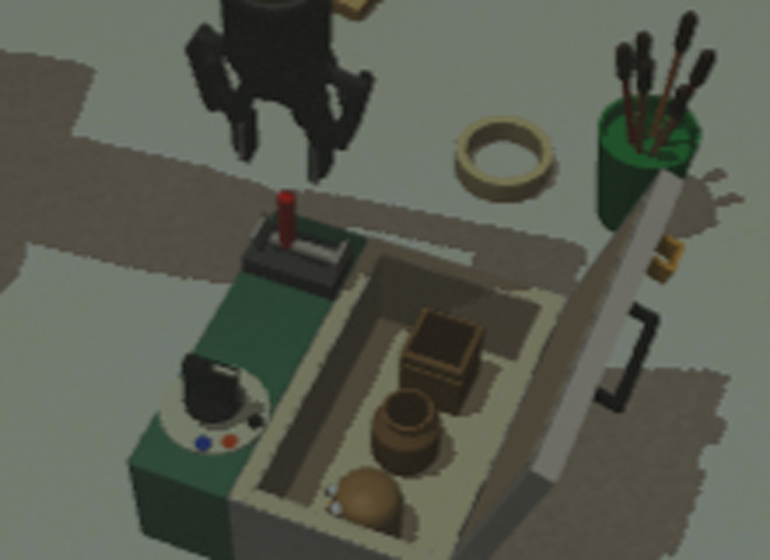

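Fingers straddle the red post (285,220 in the crop), and the three pieces are upright. Lowering and pulling the bolt back.

Request:
{"fn": "jog_arm", "kwargs": {"rows": [[[0,-1,30],[0,0,0]],[[0,-1,50],[0,0,0]],[[0,-1,61],[0,0,0]],[[0,-1,61],[0,0,0]],[[0,-1,61],[0,0,0]]]}}

```text
time: 18.9
tool_pos: [408.7, 180.1, 155.2]
tcp_rot: [180.0, -0.0, 99.4]
ft_force: [-0.3, 0.4, -0.4]
finger_gap: 49.9
grip_force: 0.0
```

Request:
{"fn": "jog_arm", "kwargs": {"rows": [[[0,0,0],[0,0,0]],[[0,0,0],[0,0,0]],[[0,0,0],[0,0,0]],[[0,0,0],[0,0,0]],[[0,0,0],[0,0,0]],[[0,0,0],[0,0,0]]], "grip": 5, "force": 30}}

```text
time: 19.5
tool_pos: [408.8, 180.2, 155.3]
tcp_rot: [179.9, -0.0, 99.4]
ft_force: [-0.9, -0.6, 6.6]
finger_gap: 13.0
grip_force: 29.4
```

```bash
python3 go.py k -147 85 154 90
```

```text
t 19.5 [408.8 180.2 155.3] [179.9  -0.   99.4] k [-137.2   84.7  155.3] F [-0.9 -0.6  6.6] gap 13.0 grip 29.4 j [ 17 -14 114   0  80   8]
[0.3, -9.8, 1.3] [0.002, -0.0, -0.0]
```

Request:
{"fn": "jog_arm", "kwargs": {"rows": [[[0,-3,0],[0,0,0]],[[0,-6,0],[0,0,0]],[[0,-8,0],[0,0,0]],[[0,-9,0],[0,0,0]],[[0,-9,0],[0,0,0]]]}}

```text
time: 20.0
tool_pos: [399.9, 178.7, 155.3]
tcp_rot: [179.9, -0.0, 99.4]
ft_force: [2.3, 0.5, 6.0]
finger_gap: 13.2
grip_force: 29.6
```

Request:
{"fn": "jog_arm", "kwargs": {"rows": [[[0,-1,0],[0,0,0]],[[0,-2,0],[0,0,0]],[[0,-2,0],[0,0,0]]]}}

```text
time: 20.3
tool_pos: [398.5, 178.5, 155.3]
tcp_rot: [179.8, -0.0, 99.4]
ft_force: [5.0, 1.8, 3.3]
finger_gap: 13.0
grip_force: 29.4
```

```bash
python3 go.py k -147 85 154 90
```

```text
t 20.3 [398.5 178.5 155.3] [179.8  -0.   99.4] k [-147.7   84.7  155.3] F [5.  1.8 3.3] gap 13.0 grip 29.4 j [ 17 -16 116   0  80   8]
[0.3, 0.7, 1.3] [0.004, -0.0, -0.0]
```

Request:
{"fn": "jog_arm", "kwargs": {"rows": [[[0,0,0],[0,0,0]],[[0,0,0],[0,0,0]],[[0,0,0],[0,0,0]],[[0,0,0],[0,0,0]],[[0,0,-40],[0,0,0]],[[0,0,-85],[0,0,0]],[[0,0,-130],[0,0,0]],[[0,0,-160],[0,0,0]],[[0,0,-165],[0,0,0]],[[0,0,-165],[0,0,0]]], "grip": 45}}

```text
time: 21.3
tool_pos: [397.7, 178.3, 320.2]
tcp_rot: [179.9, -0.0, 99.4]
ft_force: [-0.1, 0.8, -0.4]
finger_gap: 45.2
grip_force: 0.0
```

```bash
python3 go.py k 195 -65 320 90 195 -65 235 90
python3 - <<'E'
from h import *
p,d=snap('top','b1'); P=pts('top',d)
from scipy.spatial.transform import Rotation as R
Q=R.from_euler('z',-9.4,degrees=True).apply((P-[558,119,0]).reshape(-1,3)).reshape(P.shape)
b,g,rr=[p[...,i].astype(int) for i in range(3)]
pm=(rr>1.8*g)&(rr>1.8*b)&(Q[...,2]>160)&(abs(Q[...,1]-85)<30)&(abs(Q[...,0]+130)<50)
print('post',pm.sum(),Q[pm].mean(0) if pm.any() else '')
m=(Q[...,0]>80)&(Q[...,0]<190)&(abs(Q[...,1])<130)&(Q[...,2]>120)
print('lid zmax',np.percentile(Q[m],[2,50,98],axis=0).round())
E
```

```text
t 21.3 [397.7 178.3 320.2] [179.9  -0.   99.4] k [-148.4   84.7  320.2] F [-0.1  0.8 -0.4] gap 45.2 grip 0.0 j [ 17 -20 101   0  98   8]
[-149.7, 343.4, 0.8] [0.002, -0.0, -0.0]
[-149.7, 343.3, 85.8] [0.002, -0.0, -0.0]
post 34 [-147.5355481    83.23835545  180.27429543]
lid zmax [[  89. -125.  125.]
 [ 118.    2.  218.]
 [ 163.  124.  267.]]
```

Request:
{"fn": "jog_arm", "kwargs": {"rows": [[[-18,40,0],[0,0,0]],[[-36,83,0],[0,0,0]],[[-54,126,0],[0,0,0]],[[-72,169,0],[0,0,0]],[[-90,212,0],[0,0,0]],[[-108,255,0],[0,0,0]],[[-126,298,0],[0,0,0]],[[-142,332,0],[0,0,0]],[[-150,343,0],[0,0,0]],[[-150,343,0],[0,0,0]]], "grip": 0}}

```text
time: 22.35
tool_pos: [760.4, 84.7, 313.6]
tcp_rot: [-179.6, -0.0, 99.3]
ft_force: [-0.1, -0.0, 0.2]
finger_gap: 0.0
grip_force: 0.0
```

Request:
{"fn": "jog_arm", "kwargs": {"rows": [[[0,0,0],[0,0,0]],[[0,0,0],[0,0,0]],[[0,0,40],[0,0,0]],[[0,0,75],[0,0,0]],[[0,0,85],[0,0,0]],[[0,0,85],[0,0,0]],[[0,0,85],[0,0,0]]]}}

```text
time: 23.05
tool_pos: [760.5, 86.6, 237.0]
tcp_rot: [179.8, 0.0, 99.4]
ft_force: [0.6, -1.1, 1.4]
finger_gap: -0.1
grip_force: 0.0
```

```bash
python3 go.py k 116 -65 235 90  44 -65 235 90 8 -65 220 90 -23 -65 196 90  -42 -65 161 90 -50 -65 136 90 -52 -65 122 90
```

```text
t 23.1 [760.5  86.6 237. ] [179.8   0.   99.4] k [194.5 -65.1 237. ] F [ 0.6 -1.1  1.4] gap -0.1 grip 0.0 j [ 3 34 52  0 94 -7]
[0.1, -78.5, 1.8] [0.003, 0.0, 0.0]
[0.1, -150.5, 1.6] [0.003, 0.0, 0.0]
[0.1, -186.5, 16.5] [0.003, 0.0, 0.0]
[0.1, -217.6, 40.4] [0.003, 0.0, 0.0]
[0.2, -236.7, 75.4] [0.003, 0.0, 0.0]
[0.2, -244.8, 100.3] [0.003, 0.0, 0.0]
[0.2, -246.8, 114.3] [0.003, 0.0, 0.0]
```

Request:
{"fn": "jog_arm", "kwargs": {"rows": [[[0,-15,1],[0,0,0]],[[0,-30,1],[0,0,0]],[[0,-45,1],[0,0,0]],[[0,-60,1],[0,0,0]],[[0,-78,1],[0,0,0]],[[0,-96,1],[0,0,0]],[[0,-114,1],[0,0,0]],[[0,-132,1],[0,0,0]],[[0,-150,2],[0,0,0]],[[0,-150,2],[0,0,0]]]}}

```text
time: 24.05
tool_pos: [612.6, 61.7, 236.1]
tcp_rot: [179.7, 0.0, 99.4]
ft_force: [-0.4, -0.5, -0.3]
finger_gap: 0.3
grip_force: 0.0
```

```bash
python3 go.py k 8 -65 220 90 -23 -65 196 90  -42 -65 161 90 -50 -65 136 90 -52 -65 122 90
python3 - <<'E'
from h import *
p,d=snap('scene','b2'); cv2.imwrite('pics/b2c.png',cv2.resize(p[40:290,200:520],None,fx=2,fy=2))
E
```

```text
t 24.1 [612.6  61.7 236.1] [179.7   0.   99.4] k [ 44.5 -65.5 236.1] F [-0.4 -0.5 -0.3] gap 0.3 grip 0.0 j [ 1  9 83  0 88 -8]
[0.5, -36.5, 15.9] [0.005, 0.001, -0.0]
[0.5, -67.7, 39.8] [0.005, 0.001, -0.0]
[0.5, -86.8, 74.7] [0.005, 0.001, -0.0]
[0.5, -95.0, 99.6] [0.005, 0.001, -0.0]
[0.5, -97.0, 113.6] [0.005, 0.001, -0.0]
```

View pics/b2c.png

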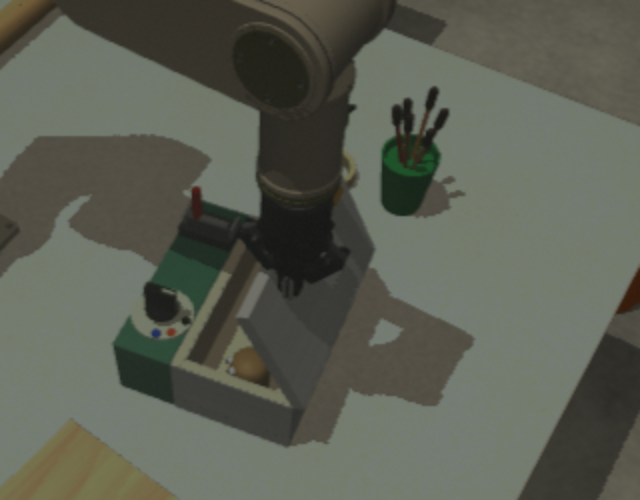

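The lid has swung over to about 60°, with the fingers behind its edge (290,285). I keep pushing along the arc.

Request:
{"fn": "jog_arm", "kwargs": {"rows": [[[0,-18,6],[0,0,0]],[[0,-36,15],[0,0,0]],[[0,-52,27],[0,0,0]],[[0,-68,40],[0,0,0]],[[0,-78,56],[0,0,0]],[[0,-87,74],[0,0,0]],[[0,-92,88],[0,0,0]],[[0,-95,99],[0,0,0]],[[0,-96,106],[0,0,0]],[[0,-96,108],[0,0,0]]]}}

```text
time: 25.1
tool_pos: [517.4, 46.0, 123.7]
tcp_rot: [-179.9, -0.0, 99.4]
ft_force: [-1.8, -1.4, 1.4]
finger_gap: 0.1
grip_force: 1.0
```

```bash
python3 go.py k -52 -65 122 90
```

```text
t 25.1 [517.4  46.  123.7] [-179.9   -0.    99.4] k [-52.  -65.4 123.7] F [-1.8 -1.4  1.4] gap 0.1 grip 1.0 j [ -1   0 105   0  75 -10]
[0.4, -0.0, 1.7] [-0.001, -0.0, -0.0]
```

Request:
{"fn": "jog_arm", "kwargs": {"rows": [[[0,0,0],[0,0,0]],[[0,0,1],[0,0,0]],[[0,0,2],[0,0,0]],[[0,0,2],[0,0,0]]]}}

```text
time: 25.5
tool_pos: [517.7, 46.1, 123.0]
tcp_rot: [180.0, -0.0, 99.4]
ft_force: [-1.1, -0.4, 4.6]
finger_gap: -0.1
grip_force: 2.2
```

Request:
{"fn": "jog_arm", "kwargs": {"rows": [[[0,0,1],[0,0,0]],[[0,0,2],[0,0,0]],[[0,0,2],[0,0,0]]]}}

```text
time: 25.8
tool_pos: [517.9, 46.1, 122.8]
tcp_rot: [179.9, 0.0, 99.4]
ft_force: [-10.0, 0.3, 18.9]
finger_gap: 0.3
grip_force: 9.8
```

The lid is firmly seated. Now back to the bolt.

Request:
{"fn": "jog_arm", "kwargs": {"rows": [[[0,0,-30],[0,0,0]],[[0,0,-70],[0,0,0]],[[0,0,-100],[0,0,0]],[[40,-25,-105],[0,0,0]],[[80,-52,-105],[0,0,0]],[[120,-80,-105],[0,0,0]],[[150,-95,-105],[0,0,0]],[[150,-95,-105],[0,0,0]],[[150,-95,-105],[0,0,0]],[[150,-95,-105],[0,0,0]]], "grip": 50}}

```text
time: 26.8
tool_pos: [399.7, 178.1, 225.4]
tcp_rot: [180.0, 0.0, 99.4]
ft_force: [-0.0, 0.3, -0.1]
finger_gap: 49.6
grip_force: 0.0
```

```bash
python3 go.py k -147 84.5 154 90
python3 - <<'E'
from h import *
p,d=snap('scene','b3'); cv2.imwrite('pics/b3c.png',cv2.resize(p[80:270,220:460],None,fx=3,fy=3))
E
```

```text
t 26.8 [399.7 178.1 225.4] [180.    0.   99.4] k [-146.5   84.1  225.4] F [-0.   0.3 -0.1] gap 49.6 grip 0.0 j [ 17 -18 110   0  88   8]
[0.4, -0.5, 71.4] [0.0, 0.0, -0.0]
```

View pics/b3c.png

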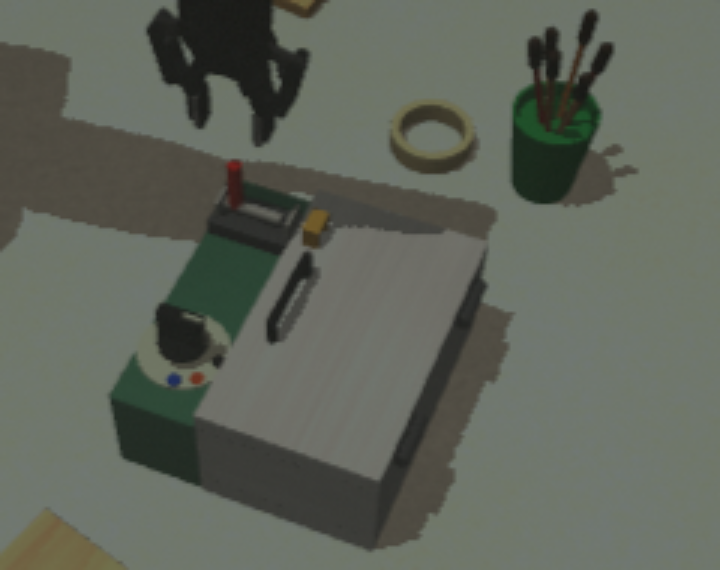

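The lid is flat shut, with the post at (235,180) and the keeper at (316,228). I grip the post and drive the bolt home.

Request:
{"fn": "jog_arm", "kwargs": {"rows": [[[0,0,30],[0,0,0]],[[0,0,58],[0,0,0]],[[0,0,70],[0,0,0]],[[0,0,70],[0,0,0]],[[0,0,70],[0,0,0]]]}}

```text
time: 27.35
tool_pos: [399.9, 178.2, 156.1]
tcp_rot: [180.0, -0.0, 99.3]
ft_force: [-0.9, -0.6, 0.2]
finger_gap: 50.3
grip_force: 0.0
```

Request:
{"fn": "jog_arm", "kwargs": {"rows": [[[0,0,0],[0,0,0]],[[0,0,0],[0,0,0]],[[0,0,0],[0,0,0]],[[0,0,0],[0,0,0]],[[0,0,0],[0,0,0]],[[0,0,0],[0,0,0]]], "grip": 5}}

```text
time: 27.95
tool_pos: [399.9, 178.7, 156.5]
tcp_rot: [179.9, -0.0, 99.4]
ft_force: [-1.5, -1.0, 5.9]
finger_gap: 13.0
grip_force: 29.3
```

Request:
{"fn": "jog_arm", "kwargs": {"rows": [[[0,6,0],[0,0,0]],[[0,12,0],[0,0,0]],[[0,18,0],[0,0,0]],[[0,24,0],[0,0,0]],[[0,30,0],[0,0,0]],[[0,36,0],[0,0,0]],[[0,40,0],[0,0,0]],[[0,43,0],[0,0,0]],[[0,43,0],[0,0,0]]]}}

```text
time: 28.85
tool_pos: [442.6, 185.8, 156.5]
tcp_rot: [179.9, -0.0, 99.4]
ft_force: [-0.6, -0.2, 5.4]
finger_gap: 12.8
grip_force: 29.3
```

```bash
python3 go.py k -102 84.5 154 90
```

```text
t 28.9 [442.6 185.8 156.5] [179.9  -0.   99.4] k [-102.9   84.8  156.5] F [-0.6 -0.2  5.4] gap 12.8 grip 29.3 j [ 17  -9 109   0  79   7]
[-0.3, 0.9, 2.5] [0.002, -0.0, 0.0]
```

Request:
{"fn": "jog_arm", "kwargs": {"rows": [[[0,1,0],[0,0,0]],[[0,2,0],[0,0,0]],[[0,3,0],[0,0,0]],[[0,3,0],[0,0,0]]]}}

```text
time: 29.25
tool_pos: [443.0, 186.0, 156.4]
tcp_rot: [-179.8, 0.0, 99.4]
ft_force: [-15.6, -3.4, 16.2]
finger_gap: 12.7
grip_force: 30.8
```

Request:
{"fn": "jog_arm", "kwargs": {"rows": [[[0,0,0],[0,0,0]],[[0,0,0],[0,0,0]],[[0,0,0],[0,0,0]],[[0,0,0],[0,0,0]],[[0,0,-40],[0,0,0]],[[0,0,-75],[0,0,0]],[[0,0,-80],[0,0,0]],[[0,0,-80],[0,0,0]]], "grip": 45}}

```text
time: 30.05
tool_pos: [445.6, 186.3, 236.8]
tcp_rot: [179.8, -0.0, 99.4]
ft_force: [0.1, -0.2, -0.1]
finger_gap: 44.8
grip_force: 0.0
```

```bash
python3 - <<'E'
from h import *
from scipy.spatial.transform import Rotation as R
p,d=snap('top','b4'); P=pts('top',d)
Q=R.from_euler('z',-9.4,degrees=True).apply((P-[558,119,0]).reshape(-1,3)).reshape(P.shape)
b,g,rr=[p[...,i].astype(int) for i in range(3)]
pm=(rr>1.8*g)&(rr>1.8*b)&(Q[...,2]>160)&(abs(Q[...,1]-85)<30)&(abs(Q[...,0]+130)<60)
print('post',pm.sum(),Q[pm].mean(0) if pm.any() else '')
# knob bar: dark points above z=148
k=(Q[...,2]>146)&(Q[...,2]<170)&(abs(Q[...,0]+128)<40)&(abs(Q[...,1]+70)<40)
print('knob',k.sum(),cv2.minAreaRect(Q[k][:,:2].astype(np.float32)),Q[k].mean(0))
E
python3 go.py k -128 -70 210 180
```

```text
post 15 [-103.4234203    79.35365091  177.15367151]
knob 112 ((-129.69497680664062, -70.60897827148438), (44.358482360839844, 13.936728477478027), 0.5106958746910095) [-129.95903089  -70.77574705  156.97803149]
t 30.1 [444.7 186.1 235.1] [180.   -0.   99.4] k [-100.8   84.6  235.1] F [ 0.4  0.1 -1.1] gap 44.5 grip 0.0 j [ 17 -11 103   0  88   7]
[-154.7, -27.2, 25.1] [0.0, 0.0, -1.571]
```

The bolt hit its stop at home. Knob axis is at kiln (-129.7,-70.6), with the bar along x. Moving over it.

Request:
{"fn": "jog_arm", "kwargs": {"rows": [[[-30,-5,0],[0,0,-0.14]],[[-65,-11,0],[0,0,-0.28]],[[-100,-17,0],[0,0,-0.42]],[[-135,-24,0],[0,0,-0.56]],[[-155,-29,10],[0,0,-0.7]],[[-155,-29,25],[0,0,-0.84]],[[-155,-29,25],[0,0,-0.98]],[[-155,-29,25],[0,0,-1.12]],[[-155,-29,25],[0,0,-1.26]],[[-155,-29,25],[0,0,-1.4]]]}}

```text
time: 31.1
tool_pos: [440.1, 28.3, 208.0]
tcp_rot: [180.0, -0.2, 179.9]
ft_force: [0.1, -0.0, 0.1]
finger_gap: 44.8
grip_force: 0.0
```

Request:
{"fn": "jog_arm", "kwargs": {"rows": [[[0,0,0],[0,0,-0.14]],[[0,0,0],[0,0,-0.171]],[[0,0,0],[0,0,-0.171]],[[0,0,0],[0,0,-0.171]]]}}

```text
time: 31.5
tool_pos: [440.5, 28.4, 208.9]
tcp_rot: [180.0, -0.1, -170.7]
ft_force: [-0.1, -0.3, 0.1]
finger_gap: 44.9
grip_force: 0.0
```

```bash
python3 go.py k -129.5 -70.5 133 180
```

```text
t 31.5 [440.5  28.4 208.9] [ 1.800e+02 -1.000e-01 -1.707e+02] k [-130.7  -70.2  208.9] F [-0.1 -0.3  0.1] gap 44.9 grip 0.0 j [  -3  -17  111    0   86 -102]
[-1.4, -0.4, 75.9] [0.001, -0.002, -0.001]
```

Request:
{"fn": "jog_arm", "kwargs": {"rows": [[[-1,0,35],[0,0,0]],[[-1,0,60],[0,0,0]],[[-1,0,73],[0,0,0]],[[-1,0,76],[0,0,0]],[[-1,0,76],[0,0,0]]]}}

```text
time: 32.0
tool_pos: [442.2, 28.5, 134.4]
tcp_rot: [180.0, -0.0, -170.6]
ft_force: [0.5, -0.9, 0.1]
finger_gap: 45.0
grip_force: 0.0
```

Request:
{"fn": "jog_arm", "kwargs": {"rows": [[[0,0,0],[0,0,0]],[[0,0,0],[0,0,0]],[[0,0,0],[0,0,0]],[[0,0,0],[0,0,0]],[[0,0,0],[0,0,0]],[[0,0,0],[0,0,0]]], "grip": 5, "force": 50}}

```text
time: 32.6
tool_pos: [443.0, 30.3, 135.6]
tcp_rot: [179.8, 0.1, -170.6]
ft_force: [0.1, 9.3, 2.5]
finger_gap: 13.0
grip_force: 53.0
```

Request:
{"fn": "jog_arm", "kwargs": {"rows": [[[0,0,3],[0,0,0]],[[0,0,6],[0,0,0]],[[0,0,8],[0,0,0]],[[0,0,9],[0,0,0]],[[0,0,9],[0,0,0]]]}}

```text
time: 33.1
tool_pos: [443.1, 30.3, 127.2]
tcp_rot: [179.8, 0.1, -170.6]
ft_force: [-3.7, 10.0, 7.7]
finger_gap: 12.9
grip_force: 53.9
```

```bash
python3 go.py k -129.5 -70.5 133 180
```

```text
t 33.1 [443.1  30.3 127.2] [ 1.798e+02  1.000e-01 -1.706e+02] k [-127.8  -68.8  127.2] F [-3.7 10.   7.7] gap 12.9 grip 53.9 j [  -3  -13  116    0   77 -102]
[1.6, -1.7, -5.8] [0.003, 0.003, 0.001]
```

Request:
{"fn": "jog_arm", "kwargs": {"rows": [[[-1,2,1],[0,0,0]],[[-1,2,1],[0,0,0.08]],[[-1,2,1],[0,0,0.16]],[[-1,2,1],[0,0,0.24]],[[-1,2,1],[0,0,0.32]],[[-1,2,1],[0,0,0.4]],[[-1,2,1],[0,0,0.5]],[[-1,2,1],[0,0,0.6]],[[-1,2,1],[0,0,0.7]],[[-1,2,1],[0,0,0.785]]]}}

```text
time: 34.1
tool_pos: [442.9, 29.4, 127.0]
tcp_rot: [-179.9, 0.1, 144.2]
ft_force: [-13.2, -6.0, 20.5]
finger_gap: 12.6
grip_force: 55.5
```

Request:
{"fn": "jog_arm", "kwargs": {"rows": [[[0,0,0],[0,0,0]],[[0,0,0],[0,0,0]],[[0,0,0],[0,0,0]]]}}

```text
time: 34.4
tool_pos: [442.9, 29.4, 126.9]
tcp_rot: [-179.9, 0.1, 144.4]
ft_force: [-13.0, -5.6, 19.3]
finger_gap: 12.9
grip_force: 55.5
```

```bash
python3 go.py k -128 -68.8 133 135
```

```text
t 34.4 [442.9  29.4 126.9] [-1.799e+02  1.000e-01  1.444e+02] k [-128.2  -69.6  126.9] F [-13.   -5.6  19.3] gap 12.9 grip 55.5 j [ -3 -13 116   0  77 -57]
[0.4, 0.7, -6.1] [-0.002, 0.001, 0.0]
```

Request:
{"fn": "jog_arm", "kwargs": {"rows": [[[1,-1,-3],[0,0,0]],[[1,-1,-6],[0,0,0]],[[1,-1,-9],[0,0,0]],[[1,-1,-9],[0,0,0]],[[1,-1,-9],[0,0,0]]]}}

```text
time: 34.9
tool_pos: [442.4, 29.5, 134.7]
tcp_rot: [-180.0, 0.2, 144.4]
ft_force: [-0.6, -5.3, 2.8]
finger_gap: 12.6
grip_force: 53.2
```

Request:
{"fn": "jog_arm", "kwargs": {"rows": [[[0,0,0],[0,0,0]],[[0,0,0],[0,0,0]],[[0,0,0],[0,0,0]],[[0,0,0],[0,0,0]],[[0,0,-30],[0,0,0]],[[0,0,-75],[0,0,0]],[[30,0,-120],[0,0,0]],[[75,0,-150],[0,0,0]],[[120,0,-160],[0,0,0]],[[150,0,-160],[0,0,0]]], "grip": 40}}

```text
time: 35.9
tool_pos: [318.7, 118.9, 296.1]
tcp_rot: [179.8, 0.1, 144.4]
ft_force: [0.3, 1.2, -0.3]
finger_gap: 40.0
grip_force: 0.0
```

```bash
python3 - <<'E'
from h import *
from scipy.spatial.transform import Rotation as R
p,d=snap('top','b6'); P=pts('top',d)
Q=R.from_euler('z',-9.4,degrees=True).apply((P-[558,119,0]).reshape(-1,3)).reshape(P.shape)
b,g,rr=[p[...,i].astype(int) for i in range(3)]
pm=(rr>1.8*g)&(rr>1.8*b)&(Q[...,2]>160)&(abs(Q[...,1]-85)<30)&(abs(Q[...,0]+130)<60)
print('post',pm.sum(),Q[pm].mean(0) if pm.any() else '')
k=(Q[...,2]>146)&(Q[...,2]<170)&(abs(Q[...,0]+128)<40)&(abs(Q[...,1]+70)<40)
print('knob',k.sum(),cv2.minAreaRect(Q[k][:,:2].astype(np.float32)),Q[k].mean(0))
m=(Q[...,0]>-70)&(Q[...,0]<70)&(abs(Q[...,1])<120); print('lid z',np.median(Q[m][:,2]))
s,_=snap('scene','b6s')
cv2.imwrite('pics/b6c.png',np.hstack([cv2.resize(p[210:350,200:345],(400,386)),cv2.resize(s[110:270,230:440],(400,386))]))
E
python3 go.py k 0 0 0 0
```

```text
post 24 [-102.031424     84.6383827   183.02416697]
knob 111 ((-129.65565490722656, -70.86726379394531), (14.00715160369873, 44.46284866333008), 44.9279899597168) [-129.94827102  -70.93959295  156.81648413]
lid z 121.68928078391139
t 36.0 [317.9 119.6 294.7] [1.798e+02 1.000e-01 1.446e+02] k [-236.8   39.8  294.7] F [-0.1  0.2 -0.9] gap 39.9 grip 0.0 j [ 12 -37 116   0 101 -43]
[-195.8, 137.6, 295.3] [0.003, -0.003, 2.36]
```

View pics/b6c.png

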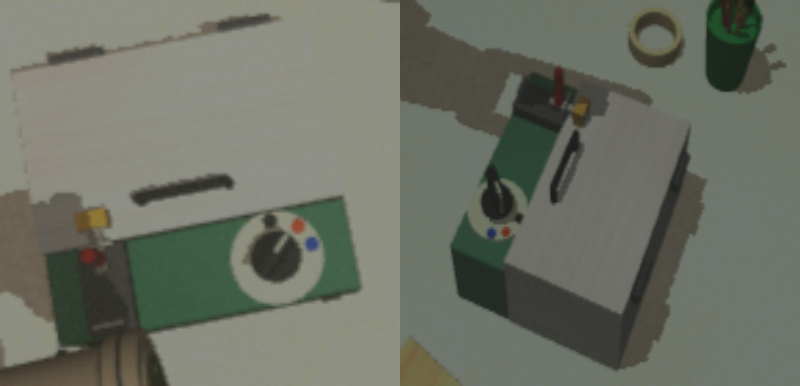

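The pointer is on the terracotta mark (297,228), the bolt is in its keeper (92,220), the lid is shut and the arm is clear. Bolt travel is about 45 mm and the knob sits at 45°.

```bash
python3 -c "
from bench import r
print(r.hand_in())"
```

```text
the job is handed in; nothing more can be done
None
```

The job is handed in: planter, vase and owl are standing in the kiln, the lid is shut, the bolt is fully home and the dial points to terracotta.

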